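# Turn the utensil insert in its sloped stand

## Task

The insert of the sloped wooden utensil stand was put back the wrong way round: its green end belongs at the low end of the slope. Slide the red-knobbed latch fully back, up the slope, lift the insert clear out of the stand, turn it half a turn and seat it fully home again with the green end low, then slide the latch all the way back over it. Keep the insert off its side and leave everything else where it stands.

Things in the scene. Friction and masses are not known exactly. Their poses are not given: they have to be found in the camera images.
- pocket: Pocket of the fixed, sloped wooden stand. Origin: centre of its inner floor, 55 mm above the table. x points up the slope (0.48 rad above level), roughly to the robot's right, y level across, z square out of the pocket, so leaning to the robot's left. Inside 154 (x) by 104 mm (y); walls 8 mm thick, 35 mm high, then a mouth flared outwards 6 mm, up to 45 mm over the floor.
- insert: Loose tray 150 (x) by 100 (y) by 45 mm high, 0.22 to 0.45 kg, 2 mm play each side. Origin: centre of its underside, z up. +x half green with one wide bin, -x half white with three narrow bins. Mid-tray a square steel knob to carry it by, 28 by 28 mm, sides along x and y, top 92 mm above the underside. Starts seated wrong way round, green end high; must end green end low.
- insert_knob (a point): Point to grip on the insert's steel knob: on its axis, 75 mm above the insert's underside, 17 mm below the knob's top, 30 mm above the tray's rim. Axes as the insert's.
- green_end (a point): Middle of the rim of the green end wall of the insert: 73 mm from its centre along its +x, 45 mm above its underside.
- white_end (a point): Middle of the rim of the white end wall of the insert: 73 mm from its centre along its -x, 45 mm above its underside.
- latch (a joint): Slide of the latch along the pocket's x (m). 0: locked, its flat steel tongue (40 mm wide, 48.5 to 55 mm over the pocket floor, edge at pocket x = 64 mm) reaches over the insert's high end. Grows up the slope to 0.030: fully back, clear of the insert. Stays where left; friction about 2.5 N.
- latch_knob (a point): Point to grip on the latch's red square knob (20 by 20 mm, sides along the pocket's x and y, axis along its z, standing 42 mm above the tongue): on its axis, 17 mm below its top, 80 mm over the pocket's floor plane; pocket x = 115 mm plus the latch's joint value, y = 0. Axes as the pocket's.
- cup_yellow: Bystander: yellow cup, 64 mm wide, 75 mm high. Origin: centre of its underside.
- cup_blue: Bystander: blue cup, 64 mm wide, 75 mm high. Origin: centre of its underside.
- mortar: Bystander: white mortar bowl, 110 mm wide, 65 mm high. Origin: centre of its underside.
- pestle: Bystander: white pestle, 152 mm long, 36 mm thick, lying. Origin: centre of its underside.
- spatula: Bystander: black spatula, 260 mm long, lying. Origin: centre of its underside.
- jar: Bystander: jar with red cap, 72 mm wide, 110 mm high. Origin: centre of its underside.
- pitcher: Bystander: clear pitcher with a handle, 124 mm wide, 190 mm high. Origin: centre of its underside.
Not all that is in view belongs to the job. What is shaped like the insert but blue or pink is not meant.

How it is judged:
On the way, in this order (a step that is already met when the one before it is completed fails the run):
1. the latch is slid back clear of the insert (at least 24 of its 30 mm) (value of joint latch above 0.024 m), for 0.1 s.
2. the insert is lifted clear of the stand: its underside and both ends above the pocket's mouth (45 mm above the floor) (z of insert in the frame of pocket above 0.046 m and z of each of green_end, white_end in the frame of pocket above 0.091 m), for 0.1 s.
3. the insert is seated fully home in the pocket, turned, green end low (within 4 mm of the floor) (x of green_end in the frame of pocket below -0.065 m and x of white_end in the frame of pocket above 0.065 m and z of each of green_end, white_end in the frame of pocket below 0.049 m and angle between the z axis of insert and the z axis of pocket, either way round below 0.06 rad and z of insert in the frame of pocket between -0.004 and 0.004 m), for 0.2 s.
At the end, for the whole second after the job is handed in: The insert rests in the pocket, turned, green end low, both ends within 4 mm of fully down and its underside parallel to the floor within 0.06 rad; the latch is back over it, within 6 mm of its locked stop (all of step 3 and value of joint latch below 0.006 m and linear speed of insert below 0.02 m/s); the robot touches nothing.
It fails at once if the insert tipped more than 75 degrees from upright (angle between insert's own z axis and vertical above 1.31 rad).
It fails at once if a cup, the mortar, the pestle, the spatula, the jar or the pitcher moved more than 30 mm (distance of any of cup_yellow, cup_blue, mortar, pestle, spatula, jar, pitcher from where it was at the start of the episode above 0.03 m).
It also fails if it takes over 72 s, if anything falls off the work surface, if the arm or the gripper's body presses on something with over 40 N, if the wrist force passes 120 N, or if a joint passes its speed limit or range.

## Robot

A 7-joint arm with a two-finger parallel gripper is mounted at the origin on the work surface. World frame = base frame: x ahead of the robot, y to its left, z up, the work surface at z = 0. Lengths are in m, angles in rad, forces in N, time in s.
With the tool pointing down it reaches from about 0.4 to 0.85 m from the base axis. Payload 10.4 kg.
Tool frame: the origin (TCP) lies midway between the tips of the shut fingers; the grasp point (between the pads) lies behind it (tcp_to_grasp is the z of the grasp point in the tool frame, in m); z points along the fingers, y is the line along which they close (so a half turn about z gives the same grasp; the last joint's range is limited). The gripper opens to 87 mm and grips with 3 to 60 N. Pads are 19 mm wide; open, the fingers measure 117 mm over their backs; the gripper's body (75 mm by 190 mm) begins 51 mm behind the grasp point.
Start: joints at [-1.215, 0.332, -0.065, 1.46, 0.022, 1.35, -0.088], TCP at [0.231, 0.581, 0.223] pointing down, gripper open.
Joint ranges: [-2.6, 2.6], [-0.5, 2.12], [-1.47, 1.34], [0.16, 2.42], [-1.27, 4.41], [0.06, 2.06], [-2.6, 2.6]. Speed limits (rad/s): [2.22, 2.22, 2.79, 2.79, 3.14, 3.14, 3.14].

## Interface

Orientations are given as a rotation vector (axis times angle).
In Python, from cell import * gives the robot as it stands.
- The arm moves only by the tool send_rows, never from a script. Its argument "motion" is a list of rows, each a list of 3 entries, a list of its own where there are three numbers: the turn, a rotation vector about the world's x, y, z in rad, then the shift along the world's x, y, z in m, then the finger opening in m, from 0 to 0.087. A call has 1 to 20 rows; each row shifts and turns the commanded pose from where the row before left it; what a row does not reach is not made up. A row lasts 1/8 s, in which the tool goes at most 62.5 mm and 10.7 degrees, less where a joint would pass 70% of its speed; a pose out of reach is approached as far as the arm can. A call with a gripper value outside its range is refused whole. The fingers move at their own pace and stop on an object; "newtons" is the grip in N (left out, the last holds). Time passes only in rows, so rows that do not move let the fingers close. It gives the time, the measured TCP pose, the force, the opening and the grip force at its end, in the units of the state.
- observe(): the state, without advancing time (a new reading comes with each control period).
- snapshot(name): name is "side" or "top" or "wrist"; returns a dict with "pixels" (420x560x3 uint8, red, green, blue), "depth" (420x560 float32, m along the optical axis (not along the pixel's ray), 0 where there is no reading), "fx", "fy", "cx", "cy" (pixels), "T" (4x4, takes a point from camera to world coordinates). Camera axes: x right, y up, looking along -z (the intrinsics and any distortion apply to the point x, -y, -z); pixel columns grow to the right and rows downward; lengths in m; the calibration is good to about 2 mm. The wrist camera is an equidistant fisheye: a pixel r from the principal point sees the ray r / f radians off the axis. A picture is of the moment at which its call begins.
- sign_off(): hands the job in; it is judged then, once.
The state is a dict: "clock": time; "q": joint angles; "qvel": joint speeds; "tau": joint torques, N m; "tool_pos": TCP position; "orientation": TCP orientation; "force": force on the tool from outside, world axes, zero at the start; "moment": the same for the moment, N m; "grip_width": finger opening in m; "finger_force": force on a finger pad.
Only numpy, scipy, OpenCV 4.12 (cv2) and the standard library are available. Lean on these libraries where they do the work, as an engineer would, in place of code of your own. Each camera call takes 0.05 s, during which the arm holds its last target. There are 200 camera calls.

## Working session

There is one attempt and no reset: what is moved stays moved. The work goes in short steps, Python scripts to look and compute and a tool call to move; the robot and the scene stay as the last step left them, time stands still between calls to the robot, and variables do not carry over. Pictures are saved under pics/ and viewed, at most 11 in all, crops included, and the job is handed in when it is done.

Besides the shell and the picture viewer there is one more tool, called after "Emit:" by a JSON object that holds its "fn" and its "kwargs", one argument or row to a line. send_rows: Moves the arm, as the interface text tells. Its arguments: {"type":"object","properties":{"motion":{"type":"array"},"newtons":{"type":"number"}},"required":["motion"]}

```bash
mkdir -p pics; ls; python3 - <<'E'
from cell import *
import cv2,numpy as np
s=observe(); print({k:np.round(v,4) if not isinstance(v,str) else v for k,v in s.items()})
for n in("side","top"):
    d=snapshot(n); cv2.imwrite(f"pics/{n}0.png",d["pixels"][:,:,::-1]); np.savez(f"{n}0.npz",**d)
    print(n,d["fx"],d["fy"],d["cx"],d["cy"],np.round(d["T"],3).tolist(),[k for k in d])
E
```

```text
pics
{'clock': np.float64(0.0), 'q': array([-1.2146,  0.3329, -0.0647,  1.4609,  0.0216,  1.3499, -0.0885]), 'qvel': array([ 0.0016, -0.0007, -0.0005, -0.0014,  0.0026,  0.    ,  0.0003]), 'tau': array([ 2.00000e-04, -6.23274e+01,  2.44000e-02, -3.89899e+01,
       -6.15000e-02,  4.00000e-02,  1.00000e-04]), 'tool_pos': array([0.231 , 0.5803, 0.2217]), 'orientation': array([-5.9140e-01, -3.0852e+00,  2.2000e-03]), 'force': array([-1.6177, -0.2442,  0.0248]), 'moment': array([ 0.0414,  0.0187, -0.041 ]), 'finger_force': np.float64(0.0), 'grip_width': np.float64(0.0871)}
side 390.84728344424167 390.84728344424167 278.78109065064774 211.29656708442874 [[-0.99, 0.113, -0.087, 0.396], [-0.142, -0.735, 0.663, 0.905], [0.011, 0.668, 0.744, 1.216], [0.0, 0.0, 0.0, 1.0]] ['pixels', 'depth', 'fx', 'fy', 'cx', 'cy', 'T']
top 543.2988623397184 543.2988623397184 291.52633135953266 216.96390898566878 [[-0.0, 0.996, -0.084, 0.38], [-1.0, -0.001, -0.002, -0.065], [-0.003, 0.084, 0.996, 1.807], [0.0, 0.0, 0.0, 1.0]] ['pixels', 'depth', 'fx', 'fy', 'cx', 'cy', 'T']
```

View pics/side0.png

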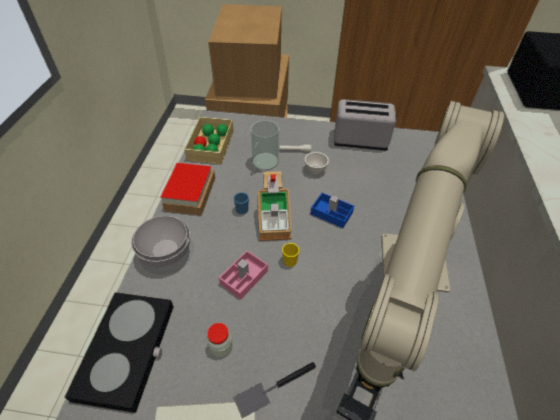

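View pics/top0.png

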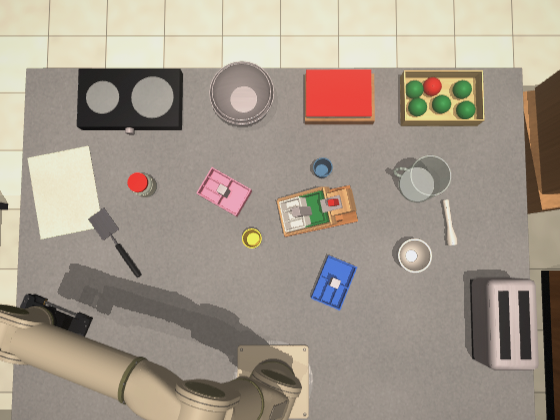

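Top: the stand with the green/white insert is at (315,210), its steel knob about (296,211) and its red latch knob (332,203). Lookalikes: the pink tray (224,191) and blue tray (335,282) for the insert; the jar cap (138,183), red box (339,95) and tomato (432,86) for the red knob. I choose the stand's insert, and will check it in a crop.

```bash
cat > h.py <<'E'
import numpy as np,cv2
def cloud(d):
    v,u=np.mgrid[:d["pixels"].shape[0],:d["pixels"].shape[1]]
    z=d["depth"]; P=np.stack([(u-d["cx"])/d["fx"]*z,-(v-d["cy"])/d["fy"]*z,-z,np.ones_like(z)],-1)
    return (P@np.array(d["T"]).T)[...,:3]
def ray(d,u,v):
    T=np.array(d["T"]); r=T[:3,:3]@np.array([(u-d["cx"])/d["fx"],-(v-d["cy"])/d["fy"],-1]); return T[:3,3],r/np.linalg.norm(r)
def meet(a,b):
    (p,r),(q,s)=a,b; t=np.linalg.lstsq(np.c_[r,-s],q-p,rcond=None)[0]
    A,B=p+r*t[0],q+s*t[1]; return (A+B)/2,np.linalg.norm(A-B)
def masks(im):
    h=cv2.cvtColor(im,cv2.COLOR_RGB2HSV); H,S,V=h[...,0],h[...,1],h[...,2]
    return dict(red=((H<6)|(H>174))&(S>150)&(V>90),green=(H>50)&(H<85)&(S>120),wood=(H>8)&(H<22)&(S>70),white=(S<35)&(V>190))
E
python3 - <<'E'
from h import *
out=[]
for n,(x0,y0,x1,y1) in dict(top=(265,175,365,245),side=(245,165,300,245)).items():
    d=dict(np.load(n+"0.npz")); im=d["pixels"]; P=cloud(d)
    c=im[y0:y1,x0:x1,::-1]; out.append(cv2.resize(c,None,fx=400/c.shape[1],fy=400/c.shape[1],interpolation=cv2.INTER_CUBIC))
    for k,m in masks(im).items():
        w=np.zeros(m.shape,bool); w[y0:y1,x0:x1]=m[y0:y1,x0:x1]
        v,u=np.nonzero(w)
        if len(u)<5: print(n,k,len(u)); continue
        Q=P[w]; Q=Q[d["depth"][w]>0]
        print(n,k,len(u),"px",u.mean().round(1),v.mean().round(1),"rect",cv2.minAreaRect(np.c_[u,v].astype(np.float32)),"med",np.median(Q,0).round(3),"max z",np.percentile(Q[:,2],98).round(3))
h=max(o.shape[0] for o in out)
cv2.imwrite("pics/crop0.png",np.hstack([cv2.copyMakeBorder(o,0,h-o.shape[0],0,0,0) for o in out]))
# plane of the wood/insert rims
E
```

```text
top red 67 px 332.8 202.0 rect ((333.0, 202.0), (6.0, 10.0), 90.0) med [ 0.562 -0.184  0.193] max z 0.206
top green 299 px 315.2 209.3 rect ((315.75, 208.25), (30.98634910583496, 15.885407447814941), 78.69007110595703) med [ 0.55  -0.136  0.07 ] max z 0.128
top wood 1371 px 327.4 208.9 rect ((316.6357727050781, 208.42576599121094), (42.182640075683594, 76.48013305664062), 78.02386474609375) med [ 0.545 -0.195  0.096] max z 0.168
top white 342 px 293.1 215.4 rect ((292.4034118652344, 213.95578002929688), (30.759811401367188, 21.625337600708008), 77.7352294921875) med [ 0.524 -0.065  0.044] max z 0.101
side red 23 px 272.5 177.4 rect ((272.5, 177.5), (5.0, 3.0), 90.0) med [ 0.563 -0.175  0.196] max z 0.2
side green 342 px 273.6 200.0 rect ((273.5015563964844, 200.52769470214844), (16.308185577392578, 24.684160232543945), 86.8201675415039) med [ 0.56  -0.159  0.084] max z 0.127
side wood 716 px 273.0 212.8 rect ((273.5165710449219, 205.46368408203125), (68.77757263183594, 32.26514434814453), 87.95458984375) med [ 0.551 -0.065  0.06 ] max z 0.169
side white 73 px 273.8 224.5 rect ((273.0234680175781, 224.44613647460938), (8.146618843078613, 20.3928279876709), 86.98721313476562) med [ 0.533 -0.074  0.037] max z 0.054
```

View pics/crop0.png

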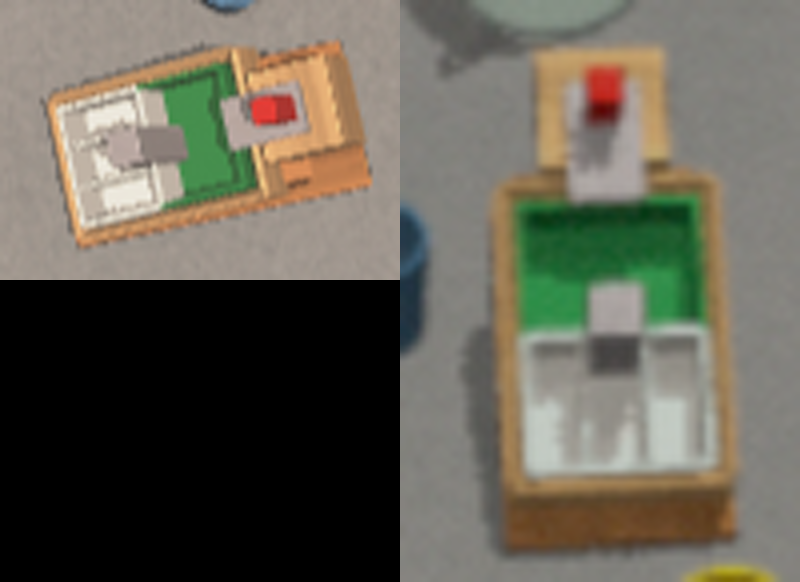

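The crop confirms it: in the tilted stand, the insert has its green half towards the latch. In the top picture the steel knob's top is at about (296,211) and the red knob's top about (330.5,202). In the side picture they are at about (274.6,207) and (272.9,176).

```bash
cat >> h.py <<'E'
TH=0.48
def pocketR(yaw): # yaw: heading of horizontal pocket x
    x=np.array([np.cos(yaw)*np.cos(TH),np.sin(yaw)*np.cos(TH),np.sin(TH)]); y=np.array([-np.sin(yaw),np.cos(yaw),0]); return np.c_[x,y,np.cross(x,y)]
E
python3 - <<'E'
from h import *
from scipy.optimize import least_squares
t=dict(np.load("top0.npz"));s=dict(np.load("side0.npz"))
obs=[(t,295.9,210.9,(0,0,.092)),(t,330.5,202,(.115,0,.097)),(s,274.6,207,(0,0,.092)),(s,272.9,176,(.115,0,.097))]
for a,b in((0,2),(1,3)): print(meet(ray(*obs[a][:3]),ray(*obs[b][:3])))
def res(p):
    R=pocketR(p[2]);o=np.array([p[0],p[1],.055]);r=[]
    for d,u,v,q in obs:
        c=np.linalg.inv(d["T"])@np.r_[o+R@np.array(q),1]; r+=[d["fx"]*c[0]/-c[2]+d["cx"]-u,-d["fy"]*c[1]/-c[2]+d["cy"]-v]
    return r
f=least_squares(res,[.55,-.1,-1.36]);print(f.x,np.round(f.fun,1))
# cloud checks: fit plane to wood rim points
P=cloud(t);R=pocketR(f.x[2]);o=np.array([f.x[0],f.x[1],.055])
m=masks(t["pixels"])
for k in("wood","green","white","red"):
    w=np.zeros(m[k].shape,bool);w[180:245,270:362]=m[k][180:245,270:362]
    L=(P[w]-o)@R; L=L[L[:,2]>.03] if k!="wood" else L[(L[:,2]>.03)&(abs(L[:,0])<.11)]
    print(k,len(L),np.percentile(L,[2,50,98],axis=0).round(3).tolist())
for n,u,v in(("cupb",322,168),("cupy",252,238)):
    print(n,P[v-14:v+14,u-14:u+14][...,2].max())
    
E
```

```text
(array([ 0.54027518, -0.07394502,  0.13856548]), np.float64(8.833123795607748e-05))
(array([ 0.56179192, -0.17662759,  0.19882129]), np.float64(0.0015533469582613211))
[ 0.5497687  -0.11902351 -1.36410532] [ 1.1 -0.2 -0.7  0.  -0.1 -0.3  0.2  1.2]
wood 472 [[-0.089, -0.06, 0.032], [0.015, 0.022, 0.042], [0.107, 0.061, 0.052]]
green 39 [[0.018, -0.075, 0.035], [0.064, -0.042, 0.045], [0.23, 0.045, 0.423]]
white 135 [[-0.081, -0.05, 0.031], [-0.051, -0.016, 0.045], [0.007, 0.047, 0.093]]
red 67 [[0.109, -0.009, 0.063], [0.123, -0.002, 0.094], [0.129, 0.008, 0.106]]
cupb 1.8073218019103132
cupy 1.8073218019103132
```

```bash
cat >> h.py <<'E'
from scipy.spatial.transform import Rotation as Ro
O=np.array([.550,-.119,.055]); YAW=-1.364
def goal(q,sgn,g,O=O,YAW=YAW): # grasp point q in pocket, tool y = sgn*xp ; g=tcp_to_grasp (<0)
    R=pocketR(YAW); y=sgn*R[:,0]; z=-R[:,2]; M=np.c_[np.cross(y,z),y,z]
    return O+R@np.array(q)-g*z, M
def delta(s,p,M):
    return p-s["tool_pos"],(Ro.from_matrix(M)*Ro.from_rotvec(s["orientation"]).inv()).as_rotvec()
E
python3 - <<'E'
import cell
print([ (k,getattr(cell,k)) for k in dir(cell) if not k.startswith('__')])
from h import *
s=cell.observe(); g=getattr(cell,"tcp_to_grasp",s.get("tcp_to_grasp",-.02)); print(g)
for q in((.115,0,.18),(.115,0,.08),(0,0,.18)):
    p,M=goal(q,-1,g); print(q,p.round(4),[x.round(4) for x in delta(s,p,M)])
print(pocketR(YAW).round(4))
E
```

```text
[('MotionError', <class 'cell.MotionError'>), ('observe', <function make.<locals>.<lambda> at 0x7f4d3cb60540>), ('sign_off', <function connect.<locals>.done at 0x7f4d3cf7b740>), ('snapshot', <function make.<locals>.drawn_camera at 0x7f4d3cb60040>), ('tcp_to_grasp', -0.0187)]
-0.0187
(0.115, 0, 0.18) [ 0.5557 -0.1459  0.2512] [array([ 0.3246, -0.7263,  0.0293]), array([-0.4838,  0.0417,  0.5742])]
(0.115, 0, 0.08) [ 0.5651 -0.1911  0.1625] [array([ 0.3341, -0.7715, -0.0594]), array([-0.4838,  0.0417,  0.5742])]
(0, 0, 0.18) [ 0.5347 -0.0461  0.1981] [array([ 0.3037, -0.6265, -0.0238]), array([-0.4838,  0.0417,  0.5742])]
[[ 0.1821  0.9787 -0.0948]
 [-0.8681  0.2053  0.4519]
 [ 0.4618  0.      0.887 ]]
```

Emit:
{"fn": "send_rows", "kwargs": {
  "motion": [
    [[-0.0242,0.0021,0.0287],[0.0162,-0.0363,0.025],0.06],
    [[-0.0242,0.0021,0.0287],[0.0162,-0.0363,0.025],0.06],
    [[-0.0242,0.0021,0.0287],[0.0162,-0.0363,0.025],0.06],
    [[-0.0242,0.0021,0.0287],[0.0162,-0.0363,0.025],0.06],
    [[-0.0242,0.0021,0.0287],[0.0162,-0.0363,0.025],0.06],
    [[-0.0242,0.0021,0.0287],[0.0162,-0.0363,0.025],0.06],
    [[-0.0242,0.0021,0.0287],[0.0162,-0.0363,0],0.06],
    [[-0.0242,0.0021,0.0287],[0.0162,-0.0363,0],0.06],
    [[-0.0242,0.0021,0.0287],[0.0162,-0.0363,0],0.06],
    [[-0.0242,0.0021,0.0287],[0.0162,-0.0363,0],0.06],
    [[-0.0242,0.0021,0.0287],[0.0162,-0.0363,0],0.06],
    [[-0.0242,0.0021,0.0287],[0.0162,-0.0363,0],0.06],
    [[-0.0242,0.0021,0.0287],[0.0162,-0.0363,0],0.06],
    [[-0.0242,0.0021,0.0287],[0.0162,-0.0363,0],0.06],
    [[-0.0242,0.0021,0.0287],[0.0162,-0.0363,-0.02],0.06],
    [[-0.0242,0.0021,0.0287],[0.0162,-0.0363,-0.02],0.06],
    [[-0.0242,0.0021,0.0287],[0.0162,-0.0363,-0.02],0.06],
    [[-0.0242,0.0021,0.0287],[0.0162,-0.0363,-0.02],0.06],
    [[-0.0242,0.0021,0.0287],[0.0162,-0.0363,-0.02],0.06],
    [[-0.0242,0.0021,0.0287],[0.0162,-0.0363,-0.02],0.06]
  ]
}}

```text
clock: 2.6
tool_pos: [0.5553, -0.1464, 0.2517]
orientation: [-0.312, 2.989, -0.731]
force: [-0.0, 1.3, 1.0]
grip_width: 0.0599
finger_force: 0.0
```

```bash
python3 - <<'E'
from cell import *; from h import *
s=observe(); p,M=goal((.115,0,.18),-1,tcp_to_grasp); print([np.round(x,4) for x in delta(s,p,M)],s["q"].round(2),s["clock"])
d=snapshot("wrist"); np.savez("w1.npz",**d); cv2.imwrite("pics/w1.png",d["pixels"][:,:,::-1]); print(d["fx"],d["cx"],d["cy"])
E
```

```text
[array([ 0.0003,  0.0005, -0.0005]), array([-0.0003, -0.001 , -0.0009])] [-0.55  0.11  0.47  1.77  0.45  1.25  1.56] 2.6
325.19226210127806 274.2472249559394 213.53282605872562
```

View pics/w1.png

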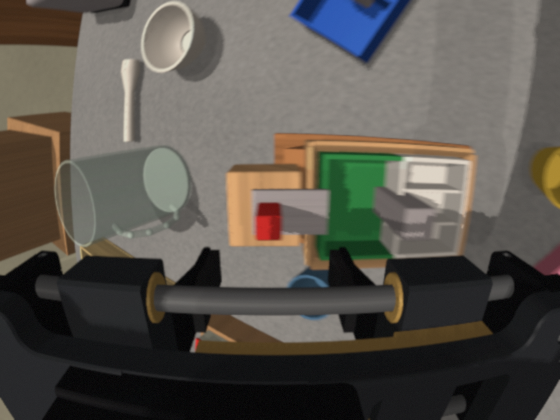

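The wrist view shows the stand below the fingers: the red knob at about (267,221), the steel knob around (410,205), and the tongue lying over the green end at (315,212). I'll take a closer crop with rays onto the pocket planes.

```bash
cat >> h.py <<'E'
def fray(d,u,v):
    a=np.array([u-d["cx"],v-d["cy"]]);r=np.hypot(*a);th=r/d["fx"];T=np.array(d["T"])
    c=np.array([a[0]/r*np.sin(th),-a[1]/r*np.sin(th),-np.cos(th)]); return T[:3,3],T[:3,:3]@c
def onplane(d,u,v,h,O=O,YAW=YAW): # local pocket coords at height h
    R=pocketR(YAW);p,r=fray(d,u,v);a=R.T@(p-O);b=R.T@r;return a+b*(h-a[2])/b[2]
E
python3 - <<'E'
from h import *
d=dict(np.load("w1.npz"));im=d["pixels"]
c=im[130:280,220:480,::-1];cv2.imwrite("pics/w1c.png",cv2.resize(c,None,fx=3,fy=3,interpolation=cv2.INTER_CUBIC))
h=cv2.cvtColor(im,cv2.COLOR_RGB2HSV);m=masks(im)["red"].copy();m[:,:220]=0;m[:130]=0;m[260:]=0;m[:,330:]=0
for lo,hi in((90,190),(190,256)):
    v,u=np.nonzero(m&(h[...,2]>=lo)&(h[...,2]<hi)); print(lo,len(u),np.percentile(u,[3,50,97]),np.percentile(v,[3,50,97]))
R=pocketR(YAW);print("cam in pocket",(R.T@(d["T"][:3,3]-O)).round(3))
E
```

```text
90 578 [259. 271. 279.] [204. 217. 239.]
190 228 [257. 262. 267.] [218. 228. 238.]
cam in pocket [ 0.116 -0.079  0.325]
```

View pics/w1c.png

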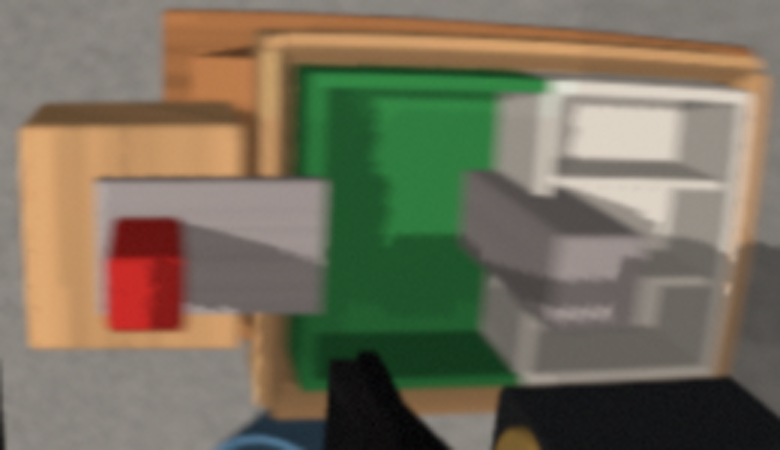

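```bash
python3 - <<'E'
from h import *
d=dict(np.load("w1.npz"))
c=lambda x,y:(220+x/3-.33,130+y/3-.33)
for n,x,y,h in(("redtop",146,293,.097),("red TL",108,257,.097),("red BR",183,330,.097),("steeltop",595,278,.092),("tongue edge up",328,182,.055),("tongue edge lo",325,312,.055),("tongue back up",97,180,.055),("tray HL",300,68,.045),("tray HR",300,388,.045),("tray LL",750,88,.045),("tray LR",720,378,.045)):
    print(n,(onplane(d,*c(x,y),h)*1000).round(1))
E
```

```text
redtop [119.8  -0.6  97. ]
red TL [129.1  -9.9  97. ]
red BR [110.6   9.2  97. ]
steeltop [-0.9 -2.6 92. ]
tongue edge up [ 68.4 -19.8  55. ]
tongue edge lo [67.3 19.8 55. ]
tongue back up [134.4 -20.   55. ]
tray HL [ 76.1 -51.3  45. ]
tray HR [72.1 49.1 45. ]
tray LL [-76.4 -52.2  45. ]
tray LR [-82.2  50.4  45. ]
```

Emit:
{"fn": "send_rows", "kwargs": {
  "motion": [
    [[0,0,0],[0.0012,-0.0059,-0.011],0.06],
    [[0,0,0],[0.0012,-0.0059,-0.011],0.06],
    [[0,0,0],[0.0012,-0.0059,-0.011],0.06],
    [[0,0,0],[0.0012,-0.0059,-0.011],0.06],
    [[0,0,0],[0.0012,-0.0059,-0.011],0.06],
    [[0,0,0],[0.0012,-0.0059,-0.011],0.06],
    [[0,0,0],[0.0012,-0.0059,-0.011],0.06],
    [[0,0,0],[0.0012,-0.0059,-0.0108],0.06],
    [[0,0,0],[0,0,0],0.0],
    [[0,0,0],[0,0,0],0.0],
    [[0,0,0],[0,0,0],0.0],
    [[0,0,0],[0,0,0],0.0],
    [[0,0,0],[0,0,0],0.0],
    [[0,0,0],[0,0,0],0.0]
  ],
  "newtons": 15
}}

```text
clock: 4.4
tool_pos: [0.5649, -0.1925, 0.165]
orientation: [-0.31, 2.989, -0.73]
force: [0.4, -0.1, 2.3]
grip_width: 0.0195
finger_force: 15.0
```

Emit:
{"fn": "send_rows", "kwargs": {
  "motion": [
    [[0,0,0],[0.0007,-0.0034,0.0018],0.0],
    [[0,0,0],[0.0007,-0.0034,0.0018],0.0],
    [[0,0,0],[0.0007,-0.0034,0.0018],0.0],
    [[0,0,0],[0.0007,-0.0034,0.0018],0.0],
    [[0,0,0],[0.0007,-0.0034,0.0018],0.0],
    [[0,0,0],[0.0007,-0.0034,0.0018],0.0],
    [[0,0,0],[0.0007,-0.0034,0.0018],0.0],
    [[0,0,0],[0.0007,-0.0034,0.0018],0.0],
    [[0,0,0],[0,0,0],0.0],
    [[0,0,0],[0,0,0],0.0]
  ]
}}

```text
clock: 5.65
tool_pos: [0.5698, -0.2153, 0.1769]
orientation: [-0.315, 2.993, -0.722]
force: [-5.6, 19.4, -2.7]
grip_width: 0.02
finger_force: 15.0
```

```bash
python3 - <<'E'
from cell import *; from h import *
s=observe();R=pocketR(YAW);M=Ro.from_rotvec(s["orientation"]).as_matrix()
print("grasp in pocket",(R.T@(s["tool_pos"]+M[:,2]*tcp_to_grasp-O)).round(4),s["force"].round(1),(R.T@s["force"]).round(1))
E
```

```text
grasp in pocket [ 0.1436 -0.0004  0.0814] [-5.6 19.4 -2.7] [-19.1  -1.4   6.9]
```

Emit:
{"fn": "send_rows", "kwargs": {
  "motion": [
    [[0,0,0],[0,0,0],0.06],
    [[0,0,0],[0,0,0],0.06],
    [[0,0,0],[0,0,0],0.06],
    [[0,0,0],[-0.0012,0.0056,0.0111],0.06],
    [[0,0,0],[-0.0012,0.0056,0.0111],0.06],
    [[0,0,0],[-0.0012,0.0056,0.0111],0.06],
    [[0,0,0],[-0.0012,0.0056,0.0111],0.06],
    [[0,0,0],[-0.0012,0.0056,0.0111],0.06],
    [[0,0,0],[-0.0012,0.0056,0.0111],0.06],
    [[0,0,0],[-0.0033,0.0157,-0.0084],0.07],
    [[0,0,0],[-0.0033,0.0157,-0.0084],0.07],
    [[0,0,0],[-0.0033,0.0157,-0.0084],0.07],
    [[0,0,0],[-0.0033,0.0157,-0.0084],0.07],
    [[0,0,0],[-0.0033,0.0157,-0.0084],0.07],
    [[0,0,0],[-0.0033,0.0157,-0.0084],0.07],
    [[0,0,0],[-0.0033,0.0157,-0.0084],0.07],
    [[0,0,0],[-0.0033,0.0157,-0.0084],0.07],
    [[0,0,0],[0,0,0],0.07]
  ]
}}

```text
clock: 7.9
tool_pos: [0.5364, -0.059, 0.1778]
orientation: [-0.314, 2.99, -0.73]
force: [0.3, -0.9, 0.4]
grip_width: 0.0698
finger_force: 0.0
```

```bash
cat > st.py <<'E'
from cell import *; from h import *
def st(q,sg):
    s=observe();R=pocketR(YAW);M=Ro.from_rotvec(s["orientation"]).as_matrix()
    print("grasp in pocket",(R.T@(s["tool_pos"]+M[:,2]*tcp_to_grasp-O)).round(4),"F",(R.T@s["force"]).round(1),"q",s["q"].round(2),s["clock"])
    p,G=goal(q,sg,tcp_to_grasp); print("to go",[np.round(x,4).tolist() for x in delta(s,p,G)])
E
python3 - <<'E'
from st import *
st((-.001,-.0015,.075),-1)
d=snapshot("wrist"); np.savez("w2.npz",**d); cv2.imwrite("pics/w2.png",d["pixels"][:,:,::-1])
E
```

```text
grasp in pocket [ 0.0022 -0.0009  0.156 ] F [ 1.   0.1 -0. ] q [-0.65  0.15  0.4   1.88  0.46  1.18  1.34] 7.9
to go [[0.0066, -0.034, -0.0733], [-0.0008, -0.0017, -0.0019]]
```

View pics/w2.png

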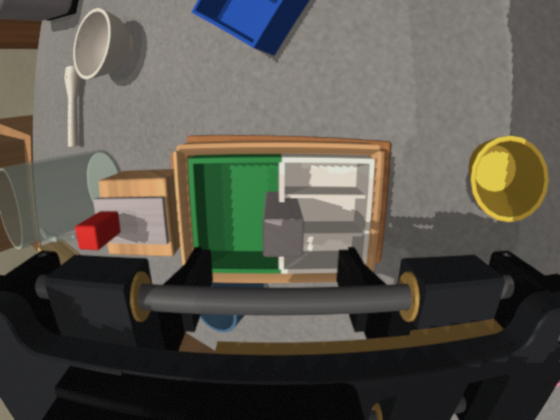

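The latch tongue, with its edge at (165,222), is clear of the insert. The steel knob's top face is at about (283,237), between the fingers. I'll descend on it.

```bash
python3 - <<'E'
from h import *
d=dict(np.load("w2.npz"))
for n,u,v,h in(("steel TL",265,221,.092),("steel BR",303,254,.092),("tray HL",190,157,.045),("LL",375,157,.045),("HR",192,273,.045)): print(n,(onplane(d,u,v,h)*1000).round(1))
E
```

```text
steel TL [  8.3 -12.2  92. ]
steel BR [-18.2  12.   92. ]
tray HL [ 70.  -50.9  45. ]
LL [-80.  -51.9  45. ]
HR [75.7 52.3 45. ]
```

Emit:
{"fn": "send_rows", "kwargs": {
  "motion": [
    [[0,0,0],[0.0008,-0.0043,-0.0092],0.07],
    [[0,0,0],[0.0008,-0.0043,-0.0092],0.07],
    [[0,0,0],[0.0008,-0.0043,-0.0092],0.07],
    [[0,0,0],[0.0008,-0.0043,-0.0092],0.07],
    [[0,0,0],[0.0008,-0.0043,-0.0092],0.07],
    [[0,0,0],[0.0008,-0.0043,-0.0092],0.07],
    [[0,0,0],[0.0008,-0.0043,-0.0092],0.07],
    [[0,0,0],[0.0008,-0.0041,-0.0089],0.07],
    [[0,0,0],[0,0,0],0.0],
    [[0,0,0],[0,0,0],0.0],
    [[0,0,0],[0,0,0],0.0],
    [[0,0,0],[0,0,0],0.0],
    [[0,0,0],[0,0,0],0.0],
    [[0,0,0],[0,0,0],0.0]
  ],
  "newtons": 35
}}

```text
clock: 9.7
tool_pos: [0.5432, -0.0938, 0.1052]
orientation: [-0.311, 2.989, -0.729]
force: [-1.5, 4.2, -0.9]
grip_width: 0.0276
finger_force: 35.0
```

```bash
python3 - <<'E'
from st import *
st((-.001,-.0015,.155),-1)
E
```

```text
grasp in pocket [ 0.0001 -0.0015  0.0752] F [-4.4 -0.6  1.2] q [-0.59  0.25  0.42  1.95  0.45  1.    1.34] 9.7
to go [[-0.0078, 0.037, 0.0702], [-0.0019, -0.0003, -0.0005]]
```

Emit:
{"fn": "send_rows", "kwargs": {
  "motion": [
    [[0,0,0],[-0.0007,0.0034,0.0067],0.0],
    [[0,0,0],[-0.0007,0.0034,0.0067],0.0],
    [[0,0,0],[-0.0007,0.0034,0.0067],0.0],
    [[0,0,0],[-0.0007,0.0034,0.0067],0.0],
    [[0,0,0],[-0.0007,0.0034,0.0067],0.0],
    [[0,0,0],[-0.0007,0.0034,0.0067],0.0],
    [[0,0,0],[-0.0007,0.0034,0.0067],0.0],
    [[0,0,0],[-0.0007,0.0034,0.0067],0.0],
    [[0,0,0],[-0.0007,0.0034,0.0067],0.0],
    [[0,0,0],[-0.0007,0.0034,0.0067],0.0],
    [[0,0,0],[-0.0007,0.0034,0.0067],0.0],
    [[0,0,0],[-0.0007,0.0034,0.0067],0.0],
    [[0,0,0],[0,0,0],0.0]
  ]
}}

```text
clock: 11.32
tool_pos: [0.535, -0.0535, 0.1862]
orientation: [-0.31, 2.989, -0.729]
force: [0.6, -0.2, -4.2]
grip_width: 0.0281
finger_force: 35.0
```

```bash
python3 - <<'E'
from st import *
st((0,-.001,.165),1)
d=snapshot("wrist"); np.savez("w3.npz",**d); cv2.imwrite("pics/w3.png",d["pixels"][:,:,::-1])
print(pocketR(YAW)[:,2]*-np.pi/20)
E
```

```text
grasp in pocket [ 0.001  -0.0012  0.1661] F [-1.6  0.5 -3.9] q [-0.66  0.14  0.39  1.87  0.46  1.21  1.33] 11.325
to go [[0.0001, 0.0004, -0.0014], [0.2986, -1.4178, -2.7874]]
[ 0.01489351 -0.07099063 -0.13932884]
```

View pics/w3.png

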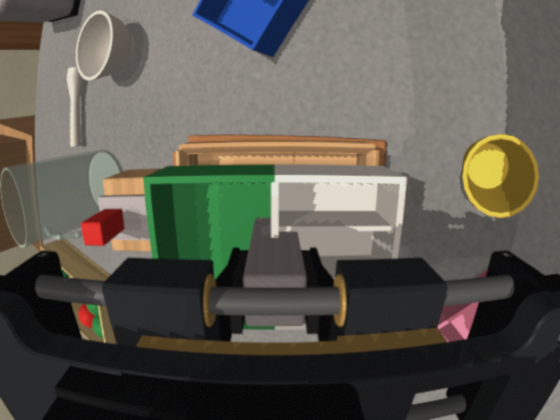

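The insert hangs straight in the gripper and the pocket at (280,158) is empty. Now the half turn about the pocket's z, in the direction that brings joint 7 back through zero.

Emit:
{"fn": "send_rows", "kwargs": {
  "motion": [
    [[0.0149,-0.071,-0.1393],[0,0,0],0.0],
    [[0.0149,-0.071,-0.1393],[0,0,0],0.0],
    [[0.0149,-0.071,-0.1393],[0,0,0],0.0],
    [[0.0149,-0.071,-0.1393],[0,0,0],0.0],
    [[0.0149,-0.071,-0.1393],[0,0,0],0.0],
    [[0.0149,-0.071,-0.1393],[0,0,0],0.0],
    [[0.0149,-0.071,-0.1393],[0,0,0],0.0],
    [[0.0149,-0.071,-0.1393],[0,0,0],0.0],
    [[0.0149,-0.071,-0.1393],[0,0,0],0.0],
    [[0.0149,-0.071,-0.1393],[0,0,0],0.0],
    [[0.0149,-0.071,-0.1393],[0,0,0],0.0],
    [[0.0149,-0.071,-0.1393],[0,0,0],0.0],
    [[0.0149,-0.071,-0.1393],[0,0,0],0.0],
    [[0.0149,-0.071,-0.1393],[0,0,0],0.0],
    [[0.0149,-0.071,-0.1393],[0,0,0],0.0],
    [[0.0149,-0.071,-0.1393],[0,0,0],0.0],
    [[0.0149,-0.071,-0.1393],[0,0,0],0.0],
    [[0.0149,-0.071,-0.1393],[0,0,0],0.0],
    [[0.0149,-0.071,-0.1393],[0,0,0],0.0],
    [[0.0149,-0.071,-0.1393],[0,0,0],0.0]
  ]
}}

```text
clock: 13.88
tool_pos: [0.5345, -0.0541, 0.1854]
orientation: [2.648, 0.268, 0.069]
force: [-0.5, -0.1, -3.4]
grip_width: 0.0275
finger_force: 35.0
```

Emit:
{"fn": "send_rows", "kwargs": {
  "motion": [
    [[0,0,0],[0,0,0],0.0],
    [[0,0,0],[0,0,0],0.0]
  ]
}}

```text
clock: 14.12
tool_pos: [0.5346, -0.0539, 0.1856]
orientation: [2.647, 0.28, 0.066]
force: [-0.1, -0.4, -3.6]
grip_width: 0.0279
finger_force: 35.0
```

```bash
python3 - <<'E'
from st import *
st((0,-.001,.165),1)
st((0,-.001,.075),1)
d=snapshot("wrist"); np.savez("w4.npz",**d); cv2.imwrite("pics/w4.png",d["pixels"][:,:,::-1])
E
```

```text
grasp in pocket [ 0.001  -0.0017  0.1654] F [-1.3 -0.2 -3.4] q [-0.86  0.15  0.61  1.88  0.43  1.19 -1.78] 14.125
to go [[0.0005, 0.0009, -0.0008], [0.0017, -0.0013, -0.0035]]
grasp in pocket [ 0.001  -0.0017  0.1654] F [-1.3 -0.2 -3.4] q [-0.86  0.15  0.61  1.88  0.43  1.19 -1.78] 14.125
to go [[0.0091, -0.0398, -0.0806], [0.0017, -0.0013, -0.0035]]
```

View pics/w4.png

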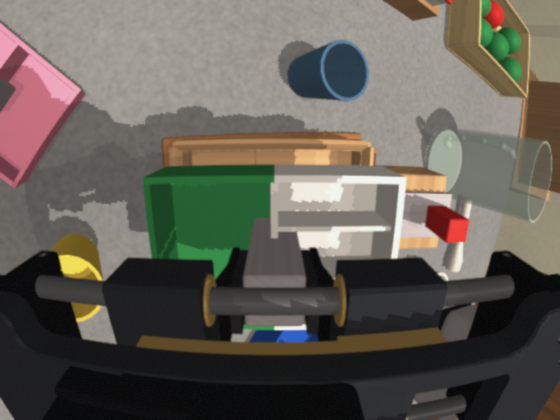

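The green end now points to the low side (left, 150–275) and the white end to the latch (right). I'll check the alignment of the pocket mouth in both turned views, where the camera bias cancels.

```bash
python3 - <<'E'
from h import *
for f in("w2","w3","w4"):
    d=dict(np.load(f+".npz"));im=d["pixels"];h=cv2.cvtColor(im,cv2.COLOR_RGB2HSV)
    m=((h[...,0]>6)&(h[...,0]<24)&(h[...,1]>90)).astype(np.uint8); m[:120]=0;m[172:]=0
    n,l,s,_=cv2.connectedComponentsWithStats(m)
    print(f,[s[i].tolist() for i in range(1,n) if s[i,4]>150])
ims=[]
for f in("w3","w4"):
    ims.append(cv2.resize(np.load(f+".npz")["pixels"][125:195,135:415,::-1],None,fx=2.8,fy=2.8,interpolation=cv2.INTER_CUBIC))
cv2.imwrite("pics/mouth.png",np.vstack(ims))
E
```

```text
w2 [[0, 120, 32, 47, 1429], [126, 135, 265, 37, 4285], [481, 138, 67, 34, 1265]]
w3 [[0, 120, 34, 52, 1534], [173, 135, 214, 31, 5918], [471, 137, 68, 35, 1211]]
w4 [[519, 120, 41, 52, 1029], [162, 132, 214, 35, 6479], [386, 166, 46, 6, 173]]
```

View pics/mouth.png

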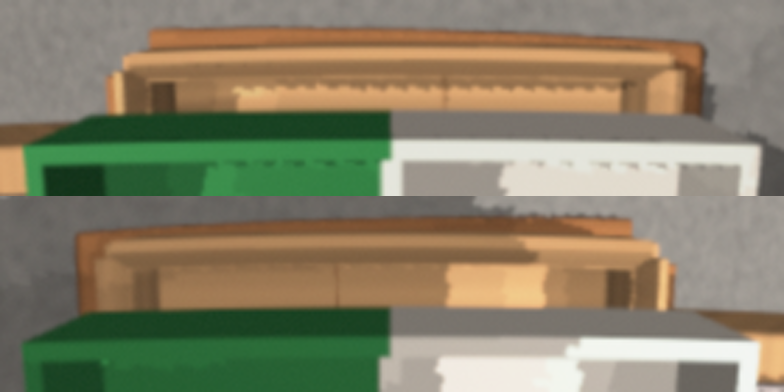

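Comparing the two views puts the pocket centre about 2–3 mm further down-slope than the grip. I'll correct that and lower most of the way.

Emit:
{"fn": "send_rows", "kwargs": {
  "motion": [
    [[0.0017,-0.0013,-0.0035],[0.0017,0.0031,-0.0014],0.0],
    [[0,0,0],[0.0006,-0.0027,-0.0053],0.0],
    [[0,0,0],[0.0006,-0.0027,-0.0053],0.0],
    [[0,0,0],[0.0006,-0.0027,-0.0053],0.0],
    [[0,0,0],[0.0006,-0.0027,-0.0053],0.0],
    [[0,0,0],[0.0006,-0.0027,-0.0053],0.0],
    [[0,0,0],[0.0006,-0.0027,-0.0053],0.0],
    [[0,0,0],[0.0006,-0.0027,-0.0053],0.0],
    [[0,0,0],[0.0006,-0.0027,-0.0053],0.0],
    [[0,0,0],[0.0006,-0.0027,-0.0053],0.0],
    [[0,0,0],[0.0006,-0.0027,-0.0053],0.0],
    [[0,0,0],[0.0006,-0.0027,-0.0053],0.0],
    [[0,0,0],[0,0,0],0.0]
  ]
}}

```text
clock: 15.8
tool_pos: [0.5427, -0.0809, 0.1256]
orientation: [2.649, 0.27, 0.068]
force: [1.1, 0.4, -3.1]
grip_width: 0.0276
finger_force: 35.0
```

```bash
python3 - <<'E'
from st import *
st((-.002,.0005,.075),1)
E
```

```text
grasp in pocket [-0.0018  0.0007  0.0992] F [-1.6  1.2 -2.7] q [-0.8   0.24  0.63  1.94  0.4   1.03 -1.76] 15.8
to go [[0.002, -0.0108, -0.0216], [0.0, 0.0011, 0.0036]]
```

Emit:
{"fn": "send_rows", "kwargs": {
  "motion": [
    [[0,0,0],[0.0004,-0.0022,-0.0043],0.0],
    [[0,0,0],[0.0004,-0.0022,-0.0043],0.0],
    [[0,0,0],[0.0004,-0.0022,-0.0043],0.0],
    [[0,0,0],[0.0004,-0.0022,-0.0043],0.0],
    [[0,0,0],[0.0004,-0.0022,-0.0043],0.0],
    [[0,0,0],[0,0,0],0.0]
  ]
}}

```text
clock: 16.55
tool_pos: [0.5451, -0.0915, 0.1043]
orientation: [2.65, 0.27, 0.069]
force: [0.2, -0.1, -3.8]
grip_width: 0.0278
finger_force: 35.0
```

```bash
python3 - <<'E'
from st import *
st((-.002,.0005,.075),1)
E
```

```text
grasp in pocket [-0.002   0.0008  0.0753] F [-1.6  0.2 -3.4] q [-0.77  0.28  0.63  1.95  0.39  0.98 -1.75] 16.55
to go [[-0.0003, -0.0002, -0.0003], [-0.0003, 0.0017, 0.0031]]
```

Emit:
{"fn": "send_rows", "kwargs": {
  "motion": [
    [[0,0,0],[0.0001,-0.0005,-0.0009],0.0],
    [[0,0,0],[0.0001,-0.0005,-0.0009],0.0],
    [[0,0,0],[0.0001,-0.0005,-0.0009],0.0],
    [[0,0,0],[0,0,0],0.0]
  ]
}}

```text
clock: 17.05
tool_pos: [0.5453, -0.0916, 0.1038]
orientation: [2.651, 0.27, 0.068]
force: [-20.8, 13.7, 34.7]
grip_width: 0.0278
finger_force: 35.0
```

```bash
python3 - <<'E'
from st import *
st((-.002,.0005,.075),1)
E
```

```text
grasp in pocket [-0.0021  0.001   0.0748] F [  0.4 -17.6  38.9] q [-0.77  0.28  0.63  1.95  0.38  0.97 -1.75] 17.05
to go [[-0.0005, -0.0001, 0.0002], [-0.0011, 0.0011, 0.0032]]
```

Emit:
{"fn": "send_rows", "kwargs": {
  "motion": [
    [[0,0,0],[0,0,0.0],0.06],
    [[0,0,0],[0,0,0],0.06],
    [[0,0,0],[0,0,0],0.06],
    [[0,0,0],[0,0,0],0.06],
    [[0,0,0],[-0.0011,0.0052,0.0101],0.06],
    [[0,0,0],[-0.0011,0.0052,0.0101],0.06],
    [[0,0,0],[-0.0011,0.0052,0.0101],0.06],
    [[0,0,0],[-0.0011,0.0052,0.0101],0.06],
    [[0,0,0],[-0.0011,0.0052,0.0101],0.06],
    [[0,0,0],[-0.0011,0.0052,0.0101],0.06],
    [[0,0,0],[-0.0011,0.0052,0.0101],0.06],
    [[0,0,0],[0.0033,-0.0158,0.0084],0.06],
    [[0,0,0],[0.0033,-0.0158,0.0084],0.06],
    [[0,0,0],[0.0033,-0.0158,0.0084],0.06],
    [[0,0,0],[0.0033,-0.0158,0.0084],0.06],
    [[0,0,0],[0.0033,-0.0158,0.0084],0.06],
    [[0,0,0],[0.0033,-0.0158,0.0084],0.06],
    [[0,0,0],[0.0033,-0.0158,0.0084],0.06],
    [[0,0,0],[0.0033,-0.0158,0.0084],0.06],
    [[0,0,0],[0,0,0],0.06]
  ]
}}

```text
clock: 19.55
tool_pos: [0.5639, -0.1848, 0.2404]
orientation: [2.65, 0.266, 0.069]
force: [-0.1, 1.0, -0.3]
grip_width: 0.0596
finger_force: 0.0
```

```bash
python3 - <<'E'
from st import *
st((.1436,0,.081),1)
w=snapshot("wrist")["pixels"]; a=snapshot("top")
P=cloud(a);R=pocketR(YAW);m=masks(a["pixels"]);t0=dict(np.load("top0.npz"))
for k in("green","white"):
    w_=np.zeros(m[k].shape,bool);w_[180:245,270:362]=m[k][180:245,270:362];L=(P[w_]-O)@R
    print(k,len(L),np.percentile(L,[5,50,90],axis=0).round(3).tolist())
cv2.imwrite("pics/w5.png",np.vstack([w[120:320,:,::-1],cv2.resize(a["pixels"][165:255,250:390,::-1],(560,360))]))
E
```

```text
grasp in pocket [1.453e-01 1.000e-04 1.521e-01] F [-1.   0.1  0.2] q [-0.69  0.15  0.72  1.77  0.4   1.17 -1.49] 19.55
to go [[0.0063, -0.0307, -0.0639], [-0.0002, 0.0028, 0.0057]]
green 6 [[-0.036, -0.049, 0.001], [-0.031, -0.036, 0.01], [-0.013, -0.03, 0.05]]
white 104 [[-0.002, -0.05, -0.001], [0.027, -0.036, 0.008], [0.064, -0.026, 0.047]]
```

View pics/w5.png

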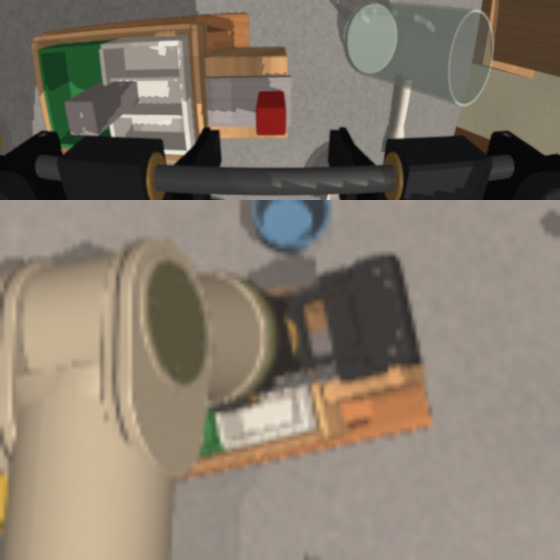

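The insert sits down in the pocket with its green end low (65,100) and white end by the latch. The red knob is at (270,113), between the fingers. Next I grip the latch and slide it home.

Emit:
{"fn": "send_rows", "kwargs": {
  "motion": [
    [[0,0,0],[0.0009,-0.0044,-0.0091],0.06],
    [[0,0,0],[0.0009,-0.0044,-0.0091],0.06],
    [[0,0,0],[0.0009,-0.0044,-0.0091],0.06],
    [[0,0,0],[0.0009,-0.0044,-0.0091],0.06],
    [[0,0,0],[0.0009,-0.0044,-0.0091],0.06],
    [[0,0,0],[0.0009,-0.0044,-0.0091],0.06],
    [[0,0,0],[0.0009,-0.0044,-0.0091],0.06],
    [[0,0,0],[0,0,0],0.0],
    [[0,0,0],[0,0,0],0.0],
    [[0,0,0],[0,0,0],0.0],
    [[0,0,0],[0,0,0],0.0],
    [[0,0,0],[0,0,0],0.0]
  ],
  "newtons": 15
}}

```text
clock: 21.15
tool_pos: [0.5705, -0.2138, 0.1762]
orientation: [2.65, 0.27, 0.069]
force: [-0.2, 0.8, 1.0]
grip_width: 0.0198
finger_force: 15.0
```

Emit:
{"fn": "send_rows", "kwargs": {
  "motion": [
    [[0,0,0],[-0.0007,0.0034,-0.0018],0.0],
    [[0,0,0],[-0.0007,0.0034,-0.0018],0.0],
    [[0,0,0],[-0.0007,0.0034,-0.0018],0.0],
    [[0,0,0],[-0.0007,0.0034,-0.0018],0.0],
    [[0,0,0],[-0.0007,0.0034,-0.0018],0.0],
    [[0,0,0],[-0.0007,0.0034,-0.0018],0.0],
    [[0,0,0],[-0.0007,0.0034,-0.0018],0.0],
    [[0,0,0],[0,0,0],0.0]
  ]
}}

```text
clock: 22.15
tool_pos: [0.5653, -0.1892, 0.163]
orientation: [2.65, 0.271, 0.068]
force: [-2.4, 2.0, 3.9]
grip_width: 0.0203
finger_force: 15.0
```

```bash
python3 - <<'E'
from st import *
st((.1136,0,.081),1); print(observe()["grip_width"])
E
```

```text
grasp in pocket [0.1136 0.0005 0.0814] F [-0.4 -1.9  4.6] q [-0.65  0.25  0.72  1.86  0.36  1.   -1.51] 22.15
to go [[-0.0005, -0.0003, -0.0003], [-0.001, 0.0012, 0.0026]]
0.02026710573427297
```

Moved 28.5 mm; push on to the stop.

Emit:
{"fn": "send_rows", "kwargs": {
  "motion": [
    [[0,0,0],[-0.0004,0.0017,-0.0009],0.0],
    [[0,0,0],[-0.0004,0.0017,-0.0009],0.0],
    [[0,0,0],[-0.0004,0.0017,-0.0009],0.0],
    [[0,0,0],[0,0,0],0.0]
  ]
}}

```text
clock: 22.65
tool_pos: [0.5651, -0.1887, 0.1629]
orientation: [2.645, 0.266, 0.072]
force: [3.4, -12.8, 9.5]
grip_width: 0.0198
finger_force: 15.0
```

```bash
python3 - <<'E'
from st import *
st((.1136,0,.081),1)
E
```

```text
grasp in pocket [0.113  0.0004 0.0814] F [16.1  0.7  2.3] q [-0.66  0.24  0.72  1.86  0.37  1.   -1.53] 22.65
to go [[-0.0003, -0.0007, -0.0001], [0.0039, 0.0052, 0.0055]]
```

The stop gives 16 N, and stop-to-stop travel was 30.6 mm, so the latch is locked. Release and retreat.

Emit:
{"fn": "send_rows", "kwargs": {
  "motion": [
    [[0,0,0],[0,0,0],0.06],
    [[0,0,0],[0,0,0],0.06],
    [[0,0,0],[0,0,0],0.06],
    [[0,0,0],[0,0,0],0.06],
    [[0,0,0],[-0.0011,0.0052,0.0101],0.06],
    [[0,0,0],[-0.0011,0.0052,0.0101],0.06],
    [[0,0,0],[-0.0011,0.0052,0.0101],0.06],
    [[0,0,0],[-0.0011,0.0052,0.0101],0.06],
    [[0,0,0],[-0.0011,0.0052,0.0101],0.06],
    [[0,0,0],[-0.0011,0.0052,0.0101],0.06],
    [[0,0,0],[-0.0011,0.0052,0.0101],0.06],
    [[0,0,0],[-0.0011,0.0052,0.0101],0.06],
    [[0,0,0],[-0.0011,0.0052,0.0101],0.06],
    [[0,0,0],[-0.0011,0.0052,0.0101],0.06],
    [[0,0,0],[0,0,0],0.06]
  ]
}}

```text
clock: 24.52
tool_pos: [0.5536, -0.1323, 0.2624]
orientation: [2.65, 0.271, 0.071]
force: [0.1, 0.2, 1.2]
grip_width: 0.0602
finger_force: 0.0
```

```bash
python3 - <<'E'
from st import *
d=snapshot("wrist"); cv2.imwrite("pics/w6.png",d["pixels"][:,:,::-1])
m=masks(d["pixels"]); print({k:int(v[100:260].sum()) for k,v in m.items()})
h=m["red"].copy();h[:130]=0;h[270:]=0;n,l,s,c=cv2.connectedComponentsWithStats(h.astype(np.uint8))
for i in range(1,n):
    if s[i,4]>80: print(s[i].tolist(),(onplane(d,*c[i],.09)*1000).round(1))
E
```

```text
{'red': 789, 'green': 4589, 'wood': 15973, 'white': 1386}
[269, 199, 25, 35, 789] [113.1   1.8  90. ]
```

View pics/w6.png

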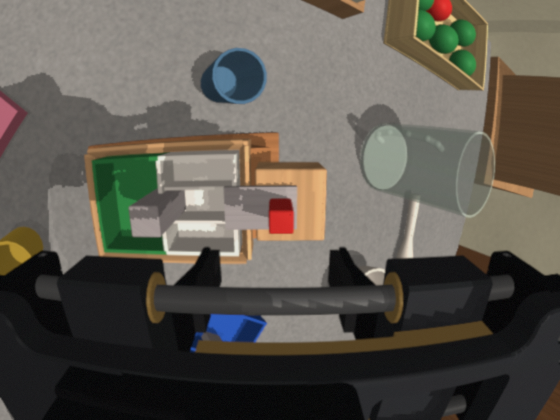

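The tongue at (235,207) lies over the white high end, the green end is low at (125,200), the red knob is at (281,216), and the gripper is clear.

```bash
python3 -c "
from cell import *
print(sign_off())"
```

```text
the job is handed in; nothing more can be done
None
```

The insert is turned and seated with its green end low, the latch is slid back to its locked stop over it, and the job is handed in after about 25 s of the 72 s allowed; no verdict came back.

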